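# Put away the fittings after a flask run

### The arm

A 6-joint arm with a two-finger parallel gripper is mounted at the origin on the work surface. World frame = base frame: x ahead of the robot, y to its left, z up, the work surface at z = 0. Lengths are in m, angles in rad, forces in N, time in s.
With the tool pointing down it reaches from about 0.35 to 0.975 m from the base axis. Payload 4.9 kg.
Tool frame: the origin (TCP) lies at the very end of the fingers, on their centre line; the grasp point (between the pads) lies 19 mm behind it; z points along the fingers, y is the line along which they close (so a half turn about z gives the same grasp; the last joint's range is limited). The gripper opens to 85 mm and grips with 20 to 120 N. Pads are 22 mm wide; open, the fingers measure 114 mm over their backs; the gripper's body (76 mm by 85 mm) begins 54 mm behind the grasp point. The pads swing forward as they close: fully open they stand 13 mm farther back than shut.
Start: joints at [1.176, 0.053, 1.613, -0, 1.476, -0.119], TCP at [0.17, 0.601, 0.231] pointing down, gripper open.
Joint ranges: [-3.01, 3.01], [-1.01, 2.22], [0.06, 2.58], [-1.02, 4.17], [0.09, 2.62], [-3.14, 3.14]. Speed limits (rad/s): [2.57, 2.57, 3.14, 3.14, 3.14, 3.14].

### API

Orientations are given as a rotation vector (axis times angle).
In Python, from station import * gives the robot as it stands.
- The arm moves only by the shell command python3 -m crank 'ROWS' [OPENING] [FORCE]. ROWS is JSON, a list of rows, each an object with "offset": the shift along the tool's x, y, z in m, a list of three; "twist": the turn, a rotation vector about the tool's x, y, z in degrees, a list of three. In form: [{"offset": [x, y, z], "twist": [rx, ry, rz]}, ...]. A call has 1 to 20 rows; each row is the pose to reach, as a shift and turn from the pose commanded when the call began, along the tool's axes at that moment; what a row does not reach only later rows make up. A row lasts 1/8 s, in which the tool goes at most 62.5 mm and 10.7 degrees, less where a joint would pass 70% of its speed; a pose out of reach is approached as far as the arm can. A call with a gripper value outside its range is refused whole. OPENING is the opening, from 0 (shut) to 1 (fully open), set as the call begins (- or left out, the last holds). The fingers move at their own pace and stop on an object; FORCE is the grip in N (left out, the last holds). Time passes only in rows, so rows that repeat a pose let the fingers close. It gives the time, the measured TCP pose, the force, the opening and the grip force at its end, in the units of the state.
- get_obs(): the state, without advancing time (a new reading comes with each control period).
- get_image(name): name is "side" or "top"; returns the picture (400x640x3 uint8, red, green, blue); there is no depth.
- get_calibration(name): a dict with "intrinsics" (3x3 intrinsics, pixels), "world_from_camera" (4x4, takes a point from camera to world coordinates). Camera axes: x right, y up, looking along -z (the intrinsics and any distortion apply to the point x, -y, -z); pixel columns grow to the right and rows downward; lengths in m; the calibration is good to about 2 mm. A picture is of the moment at which its call begins. get_calibration takes no time and is no camera call.
- finish_job(): hands the job in; it is judged then, once.
Trained networks look in the newest picture that a camera, given by its name, has taken for a name from the list of things; names that differ only in an ending like _2 or _b are one class to them, and where a whole thing is asked for, a point or a joint stands for the part that bears it (a point fixed in the world has none). Each returns a list of dicts, best first, with "confidence" (0 to 1); they miss things now and then, are a little off and sometimes report something else, mostly with a low value. They report only what shows in the picture. A call takes as long as a camera call. They do not tell look-alikes from the thing itself.
- cut_out(query, camera): "region" (400x640 bool, what is visible of it) and "rect" ([centre column, centre row, width, height] in pixels, round what is visible of it).
The state is a dict: "t": time; "q": joint angles; "dq": joint speeds; "effort": joint torques, N m; "tool_pos": TCP position; "tool_rot": TCP orientation; "contact_force": force on the tool from outside, world axes, zero at the start; "wrist_torque": the same for the moment, N m; "opening": finger opening in m; "grip_force": force on a finger pad.
Only numpy, scipy, OpenCV 4.12 (cv2) and the standard library are available. Lean on these libraries where they do the work, as an engineer would, in place of code of your own. Each camera call takes 0.05 s, during which the arm holds its last target. There are 200 camera calls.

### The job

Clear up the loose fittings on the lab bench: stand both stoppers on their flat heads in the blue tray, set both boss heads upright and flat on the floor of the yellow tray, and lay the orange pressure gauge, screen up, fully down in its cut-out in the foam with the nozzle in the nozzle slot. Any order will do; leave the small glass flask and the clear beaker standing where they are.

Things in the scene. Friction and masses are not known exactly. Their poses are not given: they have to be found in the camera images.
- red_stopper: Red plastic flask stopper standing upside down on its flat round head: head 38 mm across and 14 mm high, above it a plug tapering from 29 mm to 26 mm across, 46 mm high in all; about 40 g. Origin: centre of its underside, on whatever it stands on; z up its axis.
- white_stopper: White plastic flask stopper standing upside down on its flat round head: head 38 mm across and 14 mm high, above it a plug tapering from 29 mm to 26 mm across, 46 mm high in all; about 40 g. Origin: centre of its underside, on whatever it stands on; z up its axis.
- steel_boss: Bare metal boss head (retort-stand clamp) with a black thumbscrew: upright block 50 x 26 mm (x by y) and 38 mm high, with a thumbscrew on its +x end at mid-height, reaching to 44 mm from the origin; about 180 g. Origin: centre of the block's underside, on whatever it stands on; z up.
- green_boss: Green painted boss head (retort-stand clamp) with a steel thumbscrew: upright block 50 x 26 mm (x by y) and 38 mm high, with a thumbscrew on its +x end at mid-height, reaching to 44 mm from the origin; about 180 g. Origin: centre of the block's underside, on whatever it stands on; z up.
- gauge: Orange hand-held pressure gauge lying flat with its dark screen up: body 60 x 36 mm (x by y) and 32 mm high, centred on the origin; a round brass nozzle 16 mm thick sticks out of its +x end to 55 mm from the origin, its axis 12 mm above the underside; about 150 g. Origin: centre of the body's underside; x towards the nozzle, z up.
- stopper_tray: Blue plastic tray, 115 x 150 mm outside (x by y) and 18 mm high, walls 4 mm, floor 4 mm thick (inside 107 x 142 mm, 14 mm deep); fixed to the bench. Origin: centre of its underside, on the bench; x and y lie along its short and long sides, z up.
- boss_tray: Yellow plastic tray, 115 x 150 mm outside (x by y) and 18 mm high, walls 4 mm, floor 4 mm thick (inside 107 x 142 mm, 14 mm deep); fixed to the bench. Origin: centre of its underside, on the bench; x and y lie along its short and long sides, z up.
- foam: Black rigid foam block, fixed, 22 mm high, x -55 to +80 mm, y +-50 mm, with a red-floored cut-out in the gauge's outline, 14 mm deep (floor 8 mm above the bench): a 67 x 43 mm (x by y) rectangle centred on the origin and a 23 mm wide nozzle slot out to x = +58.5 mm. The gauge has about 3.5 mm play all round. Origin: on the bench under the rectangle's centre, where the gauge's origin belongs; z up.
- flask: Small conical glass flask, a bystander: 42 mm across the base, 70 mm high, loose. Origin: centre of its underside, z up.
- beaker: Small clear plastic beaker, a bystander: 48 mm across, 58 mm high, loose. Origin: centre of its underside, z up.
Things that resemble listed ones, but are neither listed nor needed, are in the scene too. Of the things that look like the gauge, the smaller one is meant. Of the things that look like the boss_tray, the larger one is meant.

How it is judged:
By the outcome, as a careful person would: the job done as asked, in the order asked, and still so for the second after the job is handed in, with the robot touching nothing.
It also fails if it takes over 112 s, if anything falls off the work surface, if the arm or the gripper's body presses on something with over 40 N, if the wrist force passes 120 N, or if a joint passes its speed limit or range.

## Working session

There is one attempt and no reset: what is moved stays moved. The work goes in short steps, Python scripts to look and compute and a shell command to move; the robot and the scene stay as the last step left them, time stands still between calls to the robot, and variables do not carry over. Pictures are saved under pics/ and viewed, at most 14 in all, crops included, and the job is handed in when it is done.

```bash
ls; mkdir -p pics; python3 - <<'E'
from station import *
import cv2
for n in("top","side"):
    im=get_image(n);cv2.imwrite(f"pics/{n}0.png",im[:,:,::-1])
    c=get_calibration(n);print(n,c)
o=get_obs();print(o)
E
```

```text
pics
top {'intrinsics': array([[437.06917651,   0.        , 322.72549728],
       [  0.        , 437.06917651, 190.07398772],
       [  0.        ,   0.        ,   1.        ]]), 'world_from_camera': array([[ 1.21172405e-02,  9.80964749e-01, -1.93807466e-01,
         2.78077827e-01],
       [-9.99923234e-01,  1.23890712e-02,  1.90559118e-04,
        -1.21030359e-01],
       [ 2.58802628e-03,  1.93790280e-01,  9.81039566e-01,
         1.16215950e+00],
       [ 0.00000000e+00,  0.00000000e+00,  0.00000000e+00,
         1.00000000e+00]])}
side {'intrinsics': array([[519.69343804,   0.        , 320.32436267],
       [  0.        , 519.69343804, 194.52281712],
       [  0.        ,   0.        ,   1.        ]]), 'world_from_camera': array([[ 0.98929037,  0.11007555, -0.09585372,  0.3306674 ],
       [-0.14581146,  0.77500668, -0.61490134, -0.99234721],
       [ 0.00660167,  0.62229255,  0.78275692,  1.15944809],
       [ 0.        ,  0.        ,  0.        ,  1.        ]])}
{'t': 0.1, 'q': array([ 1.17603137e+00,  5.32958205e-02,  1.61416506e+00, -5.23522660e-05,
        1.47602020e+00, -1.19018837e-01]), 'dq': array([ 5.91334890e-04, -4.95964621e-04, -2.11540519e-03,  4.61515481e-04,
       -1.57001363e-03,  2.63746974e-05]), 'effort': array([ 6.18140803e-04, -3.94902241e+01, -3.71363640e+01, -1.12696482e-04,
        3.84905987e-03,  8.64376346e-06]), 'tool_pos': array([0.16996816, 0.60084788, 0.23017788]), 'tool_rot': array([-4.31703059e-01, -3.11135512e+00,  2.88940312e-03]), 'contact_force': array([-0.05124112,  0.46564565, -0.70386068]), 'wrist_torque': array([-0.03550536,  0.01203906,  0.01528233]), 'grip_force': 0.0, 'opening': 0.08548652201545788}
```

View pics/top0.png

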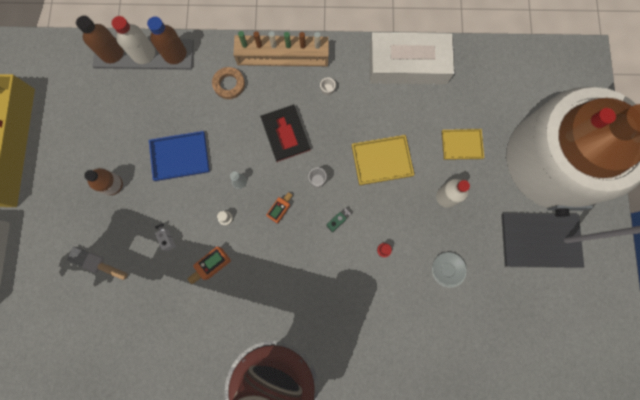

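View pics/side0.png

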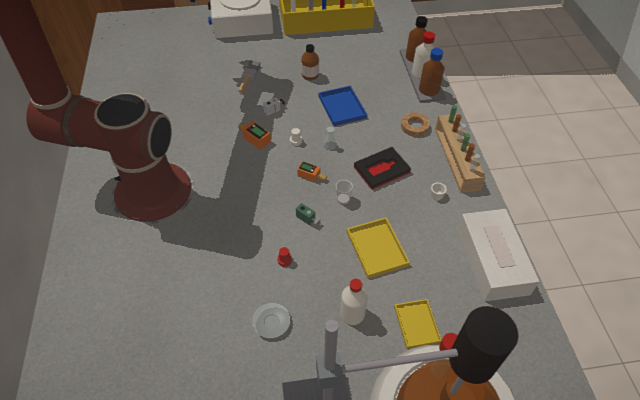

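The top view shows:
- Gauge look-alikes at (280,207) (smaller) and (211,264) (larger).
- Yellow trays at (383,160) (larger) and (463,144) (smaller).
- Blue tray (180,156), foam (286,133).
- White stopper (224,217), red stopper (385,250).
- Steel boss (163,236), green boss (340,218).
- Flask (238,179), beaker (317,177).

I'll fit models to the network masks in both views.

```bash
cat > h.py <<'E'
from station import *
import numpy as np, cv2
from scipy.optimize import minimize
C={n:get_calibration(n) for n in("top","side")}
def proj(n,P):
    T=np.linalg.inv(C[n]["world_from_camera"]);p=np.atleast_2d(P)@T[:3,:3].T+T[:3,3]
    p=p*[1,-1,-1];p=p@C[n]["intrinsics"].T;return p[:,:2]/p[:,2:]
def back(n,uv,z):
    W=C[n]["world_from_camera"];d=np.linalg.solve(C[n]["intrinsics"],[uv[0],uv[1],1])*[1,-1,-1]
    d=W[:3,:3]@d;o=W[:3,3];return o+d*(z-o[2])/d[2]
def box(x0,x1,y0,y1,z0,z1):return np.array([[x,y,z] for x in(x0,x1) for y in(y0,y1) for z in(z0,z1)])/1e3
def cyl(r0,r1,z0,z1):
    a=np.linspace(0,2*np.pi,24,endpoint=False);return np.array([[r*np.cos(t),r*np.sin(t),z] for r,z in((r0,z0),(r1,z1)) for t in a])/1e3
def xcyl(r,x0,x1,zc):
    p=cyl(r,r,x0,x1);return np.c_[p[:,2],p[:,0],p[:,1]+zc/1e3]
st=[cyl(19,19,0,14),cyl(14.5,13,14,46)];boss=[box(-25,25,-13,13,0,38),xcyl(7,25,44,19)]
tray=[box(-57.5,57.5,-75,75,0,18)]
M=dict(red_stopper=st,white_stopper=st,steel_boss=boss,green_boss=boss,gauge=[box(-30,30,-18,18,0,32),xcyl(8,30,55,12)],
 stopper_tray=tray,boss_tray=tray,foam=[box(-55,80,-50,50,0,22)],flask=[cyl(21,21,0,8),cyl(21,8,8,50),cyl(9,9,50,70)],beaker=[cyl(24,24,0,58)])
S=4
def sil(parts,x,y,z,yaw,n,org,size):
    im=np.zeros((size*S,size*S),np.uint8);c,s=np.cos(yaw),np.sin(yaw);R=np.array([[c,-s,0],[s,c,0],[0,0,1]])
    for p in parts:
        q=(proj(n,p@R.T+[x,y,z])+.5-org)*S
        cv2.fillConvexPoly(im,cv2.convexHull(np.round(q*16).astype(np.int32)),1,shift=4)
    return im>0
def fit(parts,masks,guess,yaws,usez=True):
    data=[]
    for n,m in masks.items():
        r,c=np.nonzero(m);size=int(max(np.ptp(r),np.ptp(c)))+24;org=np.array([int(c.mean()-size/2),int(r.mean()-size/2)])
        pad=np.pad(m,300);k=pad[org[1]+300:org[1]+300+size,org[0]+300:org[0]+300+size].astype(np.uint8)
        data.append((n,org,size,cv2.resize(k.astype(np.float32),None,fx=S,fy=S,interpolation=cv2.INTER_LINEAR)>.5))
    def cost(v):
        v=np.array(v)*[.01,.01,.01,.3];t=0
        if not usez:v[2]=guess[2]
        for n,o,s,k in data:
            b=sil(parts,*v,n,o,s);t+=1-(b&k).sum()/max(1,(b|k).sum())
        return t/len(data)
    best=None
    for y in yaws:
        x0=np.array([guess[0]*100,guess[1]*100,guess[2]*100,y/.3])
        r=minimize(cost,x0,method="Nelder-Mead",options=dict(initial_simplex=[x0]+[x0+d for d in np.diag([.8,.8,.6,.8])],xatol=.01,fatol=1e-4,maxiter=200))
        if best is None or r.fun<best[1]:best=(r.x*[.01,.01,.01,.3],r.fun)
    return best
def look(name,px=None,yaws=None,usez=True,z=0.):
    """px: approx top pixel for choosing the candidate"""
    g=back("top",px,z+.01) if px is not None else None;ms={}
    for n in("top","side"):
        get_image(n) ;L=cut_out(name,n);t=proj(n,g)[0]
        L=sorted(L,key=lambda d:np.hypot(*(np.array(d["rect"][:2])-t)))
        if L and np.hypot(*(np.array(L[0]["rect"][:2])-t))<25:ms[n]=L[0]["region"];info=(n,np.round(L[0]["rect"],1),round(L[0]["confidence"],2),len(L))
        else:info=(n,"MISS",[np.round(d["rect"],0) for d in L])
        print("  ",*info)
    if not ms:return None
    if yaws is None:yaws=np.arange(0,2*np.pi,np.pi/6)
    v,f=fit(M[name],ms,(g[0],g[1],z),yaws,usez and len(ms)==2)
    print(name,"xyz mm",np.round(v[:3]*1e3,1),"yaw deg",round(np.degrees(v[3])%360,1),"cost",round(f,3));return v,ms
E
python3 - <<'E'
from h import *
hp=np.arange(0,np.pi,np.pi/6)
P=dict(red_stopper=(385,250),white_stopper=(224,217),steel_boss=(163,236),green_boss=(340,218),gauge=(280,207),stopper_tray=(180,156),boss_tray=(383,160),foam=(286,133),flask=(238,179),beaker=(317,177))
for k,p in P.items():
    ys=[0] if k in("red_stopper","white_stopper","flask","beaker") else hp if "tray" in k else None
    look(k,p,ys)
print(get_obs()["t"])
c=get_image("top");a=cv2.resize(c[190:290,130:290],None,fx=5,fy=5,interpolation=3)
cv2.imwrite("pics/c1.png",a[:,:,::-1])
c=cv2.resize(c[100:180,225:385],None,fx=5,fy=5,interpolation=3);cv2.imwrite("pics/c2.png",c[:,:,::-1])
E
```

```text
top [385.1 249.5  13.5  12.6] 0.63 2
   side [286.  259.1  12.7  14.9] 0.77 1
red_stopper xyz mm [ 348.4 -283.3   -1.5] yaw deg 2.1 cost 0.158
   top [224.1 218.7  14.   15.6] 0.44 1
   side [293.8 135.8  16.7  19.2] 0.6 1
white_stopper xyz mm [426.6 137.8   1.8] yaw deg 17.0 cost 0.076
   top [163.6 236.7  21.8  24.5] 0.65 1
   side [274.1 107.5  18.2  15.5] 0.73 2
steel_boss xyz mm [368.3 293.2  -6.6] yaw deg 27.1 cost 0.154
   top [337.8 220.6  21.1  21.4] 0.75 1
   side [309.7 215.5  26.   24.4] 0.7 1
green_boss xyz mm [ 419.9 -156.4   -1.3] yaw deg 312.3 cost 0.124
   top [278.  209.5  25.3  34. ] 0.76 3
   side [312.2 172.1  31.8  19.9] 0.62 2
gauge xyz mm [449.2  -1.8  -2.8] yaw deg 326.8 cost 0.082
   top [178.2 158.1  55.5  51. ] 0.93 1
   side [343.3 104.7  47.2  39.3] 0.77 2
stopper_tray xyz mm [596.9 275.2  -1.9] yaw deg 191.0 cost 0.043
   top [382.9 162.2  59.5  49.7] 0.62 2
   side [379.2 248.2  63.4  62.7] 0.89 3
boss_tray xyz mm [ 592.5 -280.9   -1.3] yaw deg 190.5 cost 0.028
   top [285.9 132.8  49.5  58.4] 0.59 1
   side [381.9 167.5  55.6  40. ] 0.73 2
foam xyz mm [676.7  -9.7   0.8] yaw deg 201.2 cost 0.032
   top [238.7 180.2  17.4  11.5] 0.53 2
   side [330.6 137.6  14.5  21.4] 0.68 1
flask xyz mm [ 5.299e+02  1.080e+02 -4.000e-01] yaw deg 6.5 cost 0.146
   top MISS []
   side [345.5 191.6  16.4  24.4] 0.58 1
beaker xyz mm [534.5 -98.7   5.5] yaw deg 356.1 cost 0.238
2.1
```

```bash
cat >> h.py <<'E'
def overlay(n,items,win,f,fn):
    im=get_image(n);x0,y0,w,h=win;a=np.ascontiguousarray(cv2.resize(im[y0:y0+h,x0:x0+w],None,fx=f,fy=f,interpolation=3)[:,:,::-1])
    for k,(x,y,z,yd) in items:
        c,s=np.cos(np.radians(yd)),np.sin(np.radians(yd));R=np.array([[c,-s,0],[s,c,0],[0,0,1]])
        for p in (M[k] if isinstance(k,str) else k):
            q=(proj(n,p@R.T+np.array([x,y,z])/1e3)+.5-[x0,y0])*f
            cv2.polylines(a,[cv2.convexHull(np.round(q).astype(np.int32))],True,(255,255,0),1)
    cv2.imwrite(fn,a)
E
python3 - <<'E'
from h import *
I=[("red_stopper",(348.4,-283.3,0,0)),("white_stopper",(426.6,137.8,0,0)),("steel_boss",(368,293,0,27)),("green_boss",(420,-156,0,312)),("gauge",(449,-2,0,327)),("stopper_tray",(597,275,0,11)),("boss_tray",(592,-281,0,10.5)),("foam",(677,-10,0,21)),("flask",(530,108,0,0)),("beaker",(534,-99,0,0))]
overlay("top",I,(135,95,290,180),2.75,"pics/o1.png")
overlay("side",I,(230,75,200,200),3,"pics/o2.png")
E
```

```text
(no output)
```

View pics/o1.png

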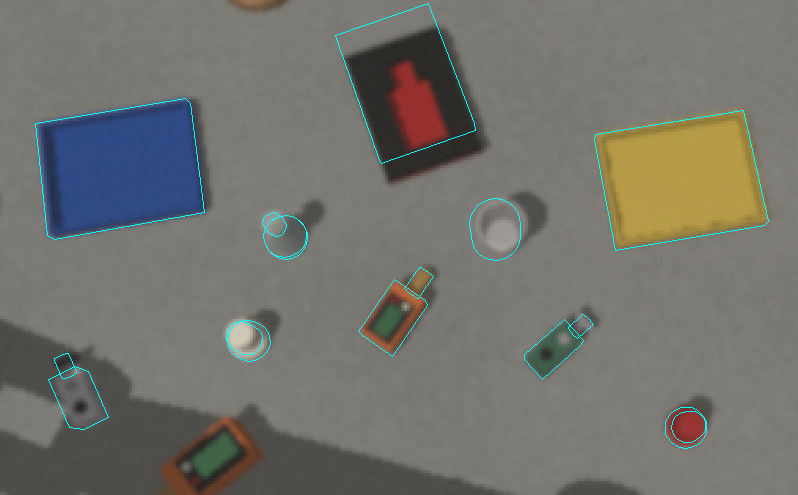

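View pics/o2.png

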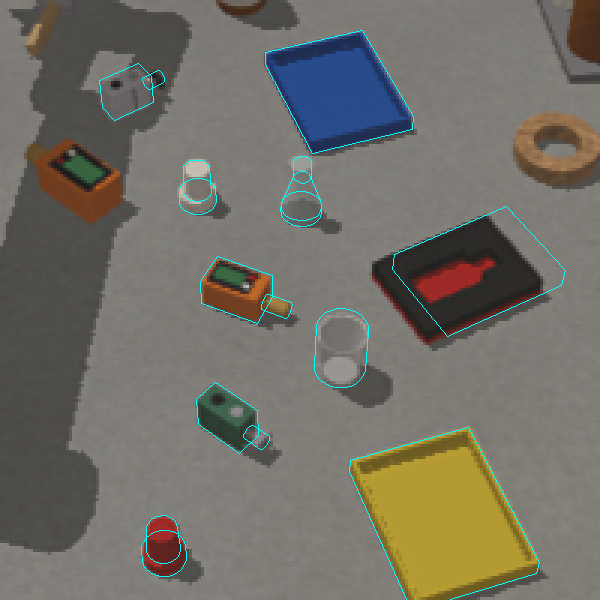

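The fits line up with both pictures. All the loose things and trays stand on the bench (fitted z within about 2 mm for most, steel boss -7).

- **Foam:** the red nozzle slot points up-left in the top view, so its yaw is about 21° and its origin about (653,-19).
- **Gauge:** top (280,207) and (211,264) both look like it. The crop shows (280,207) is smaller and fits the 60x36 model with cost 0.08, so I take that one.
- **Boss tray:** (383,160) and (463,144) both look like it. (383,160) is larger and fits 115x150, so I take that one.

I'll start with the steel boss.

```bash
cat > plan.py <<'E'
import sys,numpy as np
from scipy.spatial.transform import Rotation as Ro
from station import get_obs
# args: x y closing_dir_deg(- keep) z1 z2 ... mm, world
o=get_obs();R=Ro.from_rotvec(o["tool_rot"]);p=o["tool_pos"]*1e3;A=R.as_matrix()
x,y=map(float,sys.argv[1:3]);cur=np.degrees(np.arctan2(A[1,1],A[0,1]))
d=0 if sys.argv[3]=="-" else (float(sys.argv[3])-cur+90)%180-90
dq=np.degrees(np.arctan2(y,x)-np.arctan2(p[1],p[0]));q6=np.degrees(o["q"][5])
print("t",round(o["t"],2),"tcp",np.round(p,1),"closing",round(cur,1),"open mm",round(o["opening"]*1e3,1),"grip",round(o["grip_force"],1),"tilt",np.round(np.degrees(np.arccos(-A[2,2])),2))
print("twist z",round(-d,1),"q6 ->",round(q6+dq-d))
for z in sys.argv[4:]:print("z",z,"offset",np.round(R.inv().apply(np.array([x,y,float(z)])-p)/1e3,4))
E
python3 plan.py 368.3 293.2 117 150 16
```

```text
t 2.25 tcp [170.2 601.4 231.3] closing 74.2 open mm 85.1 grip 0.0 tilt 0.0
twist z -42.8 q6 -> -85
z 150 offset [-0.2745 -0.2426  0.0813]
z 16 offset [-0.2745 -0.2426  0.2153]
```

```bash
python3 -m crank '[{"offset":[-0.274,-0.243,0.081],"twist":[0,0,-43]},{"offset":[-0.274,-0.243,0.081],"twist":[0,0,-43]},{"offset":[-0.274,-0.243,0.081],"twist":[0,0,-43]},{"offset":[-0.274,-0.243,0.081],"twist":[0,0,-43]},{"offset":[-0.274,-0.243,0.081],"twist":[0,0,-43]},{"offset":[-0.274,-0.243,0.081],"twist":[0,0,-43]},{"offset":[-0.274,-0.243,0.081],"twist":[0,0,-43]},{"offset":[-0.274,-0.243,0.081],"twist":[0,0,-43]},{"offset":[-0.274,-0.243,0.13],"twist":[0,0,-43]},{"offset":[-0.274,-0.243,0.17],"twist":[0,0,-43]},{"offset":[-0.274,-0.243,0.2],"twist":[0,0,-43]},{"offset":[-0.274,-0.243,0.215],"twist":[0,0,-43]},{"offset":[-0.274,-0.243,0.215],"twist":[0,0,-43]}]' 0.75; python3 plan.py 368.3 293.2 117 16
python3 - <<'E'
from h import *
print(np.round(get_obs()["q"],2))
a=cv2.resize(get_image("top")[200:270,120:210],None,fx=4,fy=4,interpolation=3);b=cv2.resize(get_image("side")[70:140,230:320],None,fx=4,fy=4,interpolation=3)
cv2.imwrite("pics/s1.png",np.hstack([a,b])[:,:,::-1])
E
```

```text
t: 3.88
tool_pos: [0.3669, 0.2936, 0.0159]
tool_rot: [0.741, -3.051, 0.0]
contact_force: [0.6, 0.1, 0.1]
opening: 0.0641
grip_force: 0.0
t 3.88 tcp [366.9 293.6  15.9] closing 117.3 open mm 64.1 grip 0.0 tilt 0.09
twist z 0.3 q6 -> -88
z 16 offset [-0.0011 -0.001  -0.0001]
[ 0.52 -0.07  2.13  0.    1.09 -1.53]
```

View pics/s1.png

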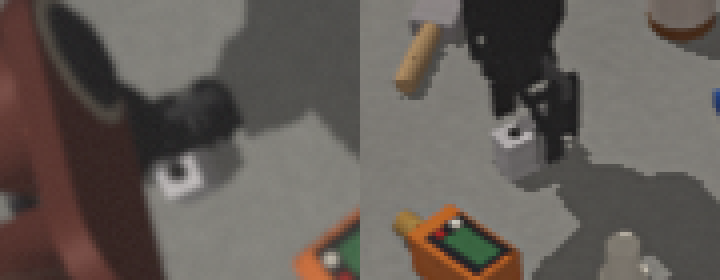

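The fingers straddle the block (side crop, around (520,140)), so I close.

```bash
python3 -m crank '[{"offset":[0,0,0],"twist":[0,0,0]},{"offset":[0,0,0],"twist":[0,0,0]},{"offset":[0,0,0],"twist":[0,0,0]},{"offset":[0,0,0],"twist":[0,0,0]},{"offset":[0,0,0],"twist":[0,0,0]},{"offset":[0,0,-0.03],"twist":[0,0,0]},{"offset":[0,0,-0.08],"twist":[0,0,0]},{"offset":[0,0,-0.14],"twist":[0,0,0]},{"offset":[0,0,-0.14],"twist":[0,0,0]}]' 0 60
python3 plan.py 589 -314 100.5 155 60
python3 - <<'E'
from h import *
get_image("side")
for n,im in (("side",get_image("side")),):
    x,y=proj(n,get_obs()["tool_pos"])[0].astype(int);print(x,y)
    cv2.imwrite("pics/s2.png",cv2.resize(im[max(0,y-45):y+35,x-45:x+45],None,fx=6,fy=6,interpolation=3)[:,:,::-1])
E
```

```text
t: 5.1
tool_pos: [0.3706, 0.2947, 0.1621]
tool_rot: [-0.736, 3.043, 0.005]
contact_force: [-0.1, -0.3, -2.1]
opening: 0.0248
grip_force: 59.8
t 5.1 tcp [370.6 294.7 162.1] closing 117.2 open mm 24.8 grip 59.8 tilt 0.64
twist z 16.7 q6 -> -138
z 155 offset [ 0.084  -0.6412  0.0057]
z 60 offset [ 0.0851 -0.6413  0.1007]
268 70
```

View pics/s2.png

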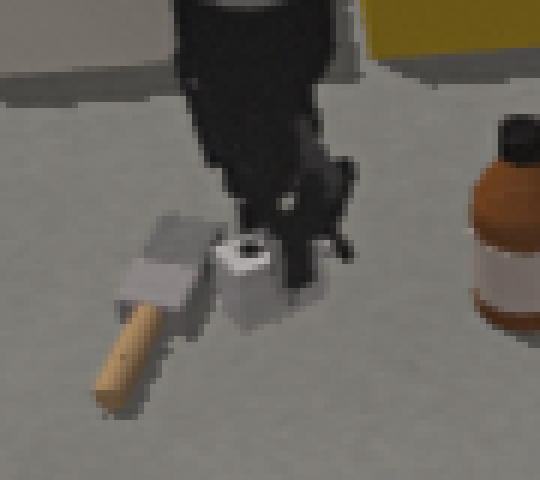

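Steel boss is held level at 25 mm opening. On to the yellow tray.

```bash
python3 -m crank '[{"offset":[0.084,-0.641,0],"twist":[0,0,16.7]},{"offset":[0.084,-0.641,0],"twist":[0,0,16.7]},{"offset":[0.084,-0.641,0],"twist":[0,0,16.7]},{"offset":[0.084,-0.641,0],"twist":[0,0,16.7]},{"offset":[0.084,-0.641,0],"twist":[0,0,16.7]},{"offset":[0.084,-0.641,0],"twist":[0,0,16.7]},{"offset":[0.084,-0.641,0],"twist":[0,0,16.7]},{"offset":[0.084,-0.641,0],"twist":[0,0,16.7]},{"offset":[0.084,-0.641,0],"twist":[0,0,16.7]},{"offset":[0.084,-0.641,0],"twist":[0,0,16.7]},{"offset":[0.084,-0.641,0],"twist":[0,0,16.7]},{"offset":[0.084,-0.641,0],"twist":[0,0,16.7]},{"offset":[0.084,-0.641,0],"twist":[0,0,16.7]},{"offset":[0.084,-0.641,0.05],"twist":[0,0,16.7]},{"offset":[0.084,-0.641,0.1],"twist":[0,0,16.7]},{"offset":[0.084,-0.641,0.1],"twist":[0,0,16.7]},{"offset":[0.084,-0.641,0.1],"twist":[0,0,16.7]}]'
python3 plan.py 589 -314 100.5 21
```

```text
t: 7.32
tool_pos: [0.5867, -0.3153, 0.058]
tool_rot: [-0.289, 3.127, -0.002]
contact_force: [0.5, 0.1, -1.3]
opening: 0.0248
grip_force: 60.0
t 7.33 tcp [ 586.7 -315.3   58. ] closing 100.6 open mm 24.8 grip 60.0 tilt 0.11
twist z 0.1 q6 -> -135
z 21 offset [-0.0024  0.0009  0.037 ]
```

```bash
python3 -m crank '[{"offset":[-0.002,0.001,0.02],"twist":[0,0,0]},{"offset":[-0.002,0.001,0.03],"twist":[0,0,0]},{"offset":[-0.002,0.001,0.036],"twist":[0,0,0]},{"offset":[-0.002,0.001,0.037],"twist":[0,0,0]},{"offset":[-0.002,0.001,0.037],"twist":[0,0,0]}]'
python3 -m crank '[{"offset":[0,0,0],"twist":[0,0,0]},{"offset":[0,0,0],"twist":[0,0,0]},{"offset":[0,0,0],"twist":[0,0,0]},{"offset":[0,0,-0.03],"twist":[0,0,0]},{"offset":[0,0,-0.08],"twist":[0,0,0]},{"offset":[0,0,-0.13],"twist":[0,0,0]},{"offset":[0,0,-0.13],"twist":[0,0,0]}]' 0.5
python3 plan.py 348.4 -283.3 - 150 18
python3 - <<'E'
from h import *
look("steel_boss",(370,165),z=.004)
look("red_stopper",(385,250),[0])
look("green_boss",(340,218),[5.44])
E
```

```text
t: 7.95
tool_pos: [0.5875, -0.3141, 0.0217]
tool_rot: [0.288, -3.127, -0.002]
contact_force: [-8.0, 4.7, 11.9]
opening: 0.0248
grip_force: 62.0
t: 8.82
tool_pos: [0.5907, -0.3163, 0.156]
tool_rot: [-0.287, 3.12, -0.011]
contact_force: [-0.2, -0.6, 0.7]
opening: 0.0427
grip_force: 0.0
t 8.82 tcp [ 590.7 -316.3  156. ] closing 100.5 open mm 42.7 grip 0.0 tilt 0.64
twist z 0 q6 -> -146
z 150 offset [0.2323 0.0766 0.0036]
z 18 offset [0.2334 0.0777 0.1356]
   top MISS []
   side [377.9 248.9  66.1  60.7] 0.58 1
steel_boss xyz mm [ 577.9 -262.9   27.4] yaw deg 185.5 cost 0.796
   top [383.9 249.2  13.1  17.8] 0.61 1
   side MISS []
red_stopper xyz mm [ 347.3 -282.1    0. ] yaw deg 10.7 cost 0.115
   top MISS [array([284., 135.,  48.,  56.])]
   side [308.6 215.2  20.5  18.7] 0.84 2
green_boss xyz mm [ 420.8 -156.5    9.8] yaw deg 310.4 cost 0.171
```

```bash
python3 plan.py 420 -156.5 41 150 16
python3 - <<'E'
from h import *
a=cv2.resize(get_image("side")[210:285,335:420],None,fx=6,fy=6,interpolation=3)
cv2.imwrite("pics/s3.png",a[:,:,::-1])
E
```

```text
t 9.43 tcp [ 587.6 -314.1  148.8] closing 100.5 open mm 42.6 grip 0.0 tilt 0.04
twist z 59.5 q6 -> -68
z 150 offset [ 0.1361  0.1855 -0.001 ]
z 16 offset [0.136  0.1854 0.133 ]
```

View pics/s3.png

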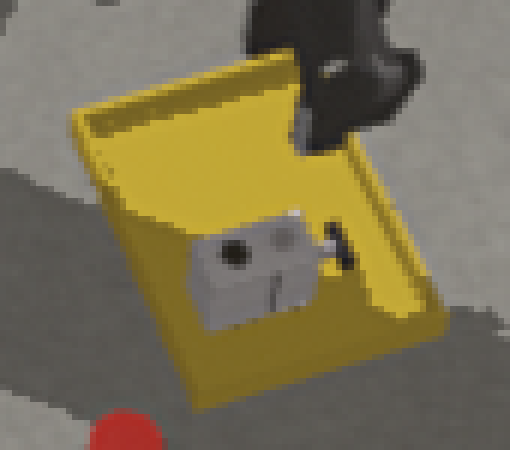

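The steel boss sits upright, well inside the yellow tray at about crop (255,270). The +y half of the tray is free. Green boss next.

```bash
python3 -m crank '[{"offset":[0.136,0.1855,0],"twist":[0,0,59.5]},{"offset":[0.136,0.1855,0],"twist":[0,0,59.5]},{"offset":[0.136,0.1855,0],"twist":[0,0,59.5]},{"offset":[0.136,0.1855,0],"twist":[0,0,59.5]},{"offset":[0.136,0.1855,0],"twist":[0,0,59.5]},{"offset":[0.136,0.1855,0],"twist":[0,0,59.5]},{"offset":[0.136,0.1855,0.02],"twist":[0,0,59.5]},{"offset":[0.136,0.1855,0.06],"twist":[0,0,59.5]},{"offset":[0.136,0.1855,0.1],"twist":[0,0,59.5]},{"offset":[0.136,0.1855,0.125],"twist":[0,0,59.5]},{"offset":[0.136,0.1855,0.133],"twist":[0,0,59.5]},{"offset":[0.136,0.1855,0.133],"twist":[0,0,59.5]}]' 0.75
python3 -m crank '[{"offset":[0,0,0],"twist":[0,0,0]},{"offset":[0,0,0],"twist":[0,0,0]},{"offset":[0,0,0],"twist":[0,0,0]},{"offset":[0,0,0],"twist":[0,0,0]},{"offset":[0,0,0],"twist":[0,0,0]},{"offset":[0,0,-0.03],"twist":[0,0,0]},{"offset":[0,0,-0.08],"twist":[0,0,0]},{"offset":[0,0,-0.1],"twist":[0,0,0]},{"offset":[0,0,-0.1],"twist":[0,0,0]},{"offset":[0,0,-0.1],"twist":[0,0,0]}]' 0 60
python3 plan.py 577 -250 100.5 116 60
```

```text
t: 10.98
tool_pos: [0.4203, -0.1567, 0.0166]
tool_rot: [1.303, 2.859, -0.0]
contact_force: [0.8, 1.4, 0.2]
opening: 0.0642
grip_force: 0.0
t: 12.22
tool_pos: [0.4192, -0.156, 0.1146]
tool_rot: [-1.302, -2.856, -0.0]
contact_force: [-0.3, 0.6, -1.2]
opening: 0.025
grip_force: 59.1
t 12.22 tcp [ 419.2 -156.   114.6] closing 41.0 open mm 25.0 grip 59.1 tilt 0.15
twist z -59.5 q6 -> -133
z 116 offset [-0.1744  0.0575 -0.0019]
z 60 offset [-0.1746  0.0575  0.0541]
```

```bash
python3 -m crank '[{"offset":[-0.1745,0.0575,0],"twist":[0,0,-59.5]},{"offset":[-0.1745,0.0575,0],"twist":[0,0,-59.5]},{"offset":[-0.1745,0.0575,0],"twist":[0,0,-59.5]},{"offset":[-0.1745,0.0575,0],"twist":[0,0,-59.5]},{"offset":[-0.1745,0.0575,0],"twist":[0,0,-59.5]},{"offset":[-0.1745,0.0575,0],"twist":[0,0,-59.5]},{"offset":[-0.1745,0.0575,0.01],"twist":[0,0,-59.5]},{"offset":[-0.1745,0.0575,0.05],"twist":[0,0,-59.5]},{"offset":[-0.1745,0.0575,0.08],"twist":[0,0,-59.5]},{"offset":[-0.1745,0.0575,0.088],"twist":[0,0,-59.5]},{"offset":[-0.1745,0.0575,0.092],"twist":[0,0,-59.5]},{"offset":[-0.1745,0.0575,0.092],"twist":[0,0,-59.5]}]'
python3 -m crank '[{"offset":[0,0,0],"twist":[0,0,0]},{"offset":[0,0,0],"twist":[0,0,0]},{"offset":[0,0,0],"twist":[0,0,0]},{"offset":[0,0,-0.03],"twist":[0,0,0]},{"offset":[0,0,-0.08],"twist":[0,0,0]},{"offset":[0,0,-0.12],"twist":[0,0,0]},{"offset":[0,0,-0.12],"twist":[0,0,0]},{"offset":[0,0,-0.12],"twist":[0,0,0]}]' 0.48
python3 plan.py 348 -283 60 145 18
python3 - <<'E'
from h import *
look("red_stopper",(385,250),[0])
look("white_stopper",(224,217),[0])
E
```

```text
t: 13.72
tool_pos: [0.5787, -0.251, 0.0252]
tool_rot: [-0.287, 3.127, -0.001]
contact_force: [0.6, 0.7, -2.8]
opening: 0.0245
grip_force: 59.1
t: 14.72
tool_pos: [0.5778, -0.2504, 0.1439]
tool_rot: [0.287, -3.128, -0.0]
contact_force: [-1.5, -0.3, -0.2]
opening: 0.0406
grip_force: 0.0
t 14.72 tcp [ 577.8 -250.4  143.9] closing 100.5 open mm 40.6 grip 0.0 tilt 0.03
twist z 40.5 q6 -> -106
z 145 offset [ 0.2319  0.0098 -0.001 ]
z 18 offset [0.2318 0.0098 0.126 ]
   top [382.8 249.7  16.7  15. ] 0.61 1
   side [284.1 257.8  13.4  17.7] 0.56 1
red_stopper xyz mm [ 348.  -283.6    1.9] yaw deg 5.3 cost 0.081
   top [224.6 220.   20.3  13. ] 0.64 1
   side [295.6 135.8  16.2  17.2] 0.49 2
white_stopper xyz mm [427.9 138.2   1.4] yaw deg 14.7 cost 0.129
```

```bash
python3 -m crank '[{"offset":[0.232,0.01,0],"twist":[0,0,40]},{"offset":[0.232,0.01,0],"twist":[0,0,40]},{"offset":[0.232,0.01,0],"twist":[0,0,40]},{"offset":[0.232,0.01,0],"twist":[0,0,40]},{"offset":[0.232,0.01,0],"twist":[0,0,40]},{"offset":[0.232,0.01,0],"twist":[0,0,40]},{"offset":[0.232,0.01,0.05],"twist":[0,0,40]},{"offset":[0.232,0.01,0.09],"twist":[0,0,40]},{"offset":[0.232,0.01,0.118],"twist":[0,0,40]},{"offset":[0.232,0.01,0.126],"twist":[0,0,40]},{"offset":[0.232,0.01,0.126],"twist":[0,0,40]}]' 0.75
python3 -m crank '[{"offset":[0,0,0],"twist":[0,0,0]},{"offset":[0,0,0],"twist":[0,0,0]},{"offset":[0,0,0],"twist":[0,0,0]},{"offset":[0,0,0],"twist":[0,0,0]},{"offset":[0,0,0],"twist":[0,0,0]},{"offset":[0,0,-0.03],"twist":[0,0,0]},{"offset":[0,0,-0.08],"twist":[0,0,0]},{"offset":[0,0,-0.14],"twist":[0,0,0]},{"offset":[0,0,-0.14],"twist":[0,0,0]},{"offset":[0,0,-0.14],"twist":[0,0,0]}]' 0 40
python3 plan.py 590 309 - 157 60
python3 - <<'E'
from h import *
get_image("side");im=get_image("side")
x,y=proj("side",get_obs()["tool_pos"])[0].astype(int)
a=cv2.resize(im[y-40:y+30,x-40:x+40],None,fx=5,fy=5,interpolation=3)
b=cv2.resize(im[210:280,335:415],None,fx=5,fy=5,interpolation=3)
cv2.imwrite("pics/s4.png",np.hstack([a,b])[:,:,::-1])
E
```

```text
t: 16.5
tool_pos: [0.3488, -0.283, 0.0184]
tool_rot: [-0.798, -3.038, -0.0]
contact_force: [0.7, -0.0, -0.3]
opening: 0.064
grip_force: 0.0
t: 17.75
tool_pos: [0.3479, -0.2829, 0.1582]
tool_rot: [0.8, 3.038, -0.0]
contact_force: [-0.7, 0.2, -1.1]
opening: 0.0263
grip_force: 39.6
t 17.75 tcp [ 347.9 -282.9  158.2] closing 60.5 open mm 26.3 grip 39.6 tilt 0.01
twist z 0 q6 -> -42
z 157 offset [0.0809 0.6344 0.0011]
z 60 offset [0.0809 0.6344 0.0981]
```

View pics/s4.png

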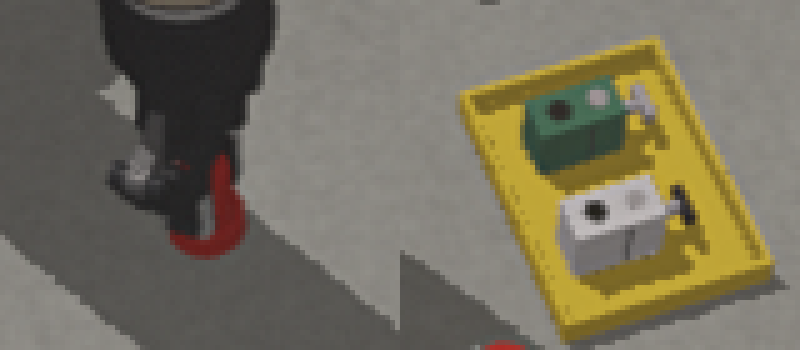

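Both bosses stand flat in the tray and the red stopper is held. To the blue tray.

```bash
python3 -m crank '[{"offset":[0.081,0.634,0],"twist":[0,0,0]},{"offset":[0.081,0.634,0],"twist":[0,0,0]},{"offset":[0.081,0.634,0],"twist":[0,0,0]},{"offset":[0.081,0.634,0],"twist":[0,0,0]},{"offset":[0.081,0.634,0],"twist":[0,0,0]},{"offset":[0.081,0.634,0],"twist":[0,0,0]},{"offset":[0.081,0.634,0],"twist":[0,0,0]},{"offset":[0.081,0.634,0],"twist":[0,0,0]},{"offset":[0.081,0.634,0],"twist":[0,0,0]},{"offset":[0.081,0.634,0],"twist":[0,0,0]},{"offset":[0.081,0.634,0],"twist":[0,0,0]},{"offset":[0.081,0.634,0],"twist":[0,0,0]},{"offset":[0.081,0.634,0],"twist":[0,0,0]},{"offset":[0.081,0.634,0.05],"twist":[0,0,0]},{"offset":[0.081,0.634,0.1],"twist":[0,0,0]},{"offset":[0.081,0.634,0.124],"twist":[0,0,0]},{"offset":[0.081,0.634,0.134],"twist":[0,0,0]},{"offset":[0.081,0.634,0.134],"twist":[0,0,0]},{"offset":[0.081,0.634,0.134],"twist":[0,0,0]}]'
python3 plan.py 590 309 - 23
```

```text
t: 20.23
tool_pos: [0.5907, 0.3082, 0.0257]
tool_rot: [0.801, 3.036, 0.002]
contact_force: [0.7, 0.9, -0.2]
opening: 0.0261
grip_force: 39.8
t 20.23 tcp [590.7 308.2  25.7] closing 60.4 open mm 26.1 grip 39.8 tilt 0.12
twist z 0 q6 -> -39
z 23 offset [0.001  0.0004 0.0027]
```

```bash
python3 -m crank '[{"offset":[0,0,0.0025],"twist":[0,0,0]},{"offset":[0,0,0.0025],"twist":[0,0,0]}]'
python3 -m crank '[{"offset":[0,0,0],"twist":[0,0,0]},{"offset":[0,0,0],"twist":[0,0,0]},{"offset":[0,0,0],"twist":[0,0,0]},{"offset":[0,0,-0.03],"twist":[0,0,0]},{"offset":[0,0,-0.08],"twist":[0,0,0]},{"offset":[0,0,-0.12],"twist":[0,0,0]},{"offset":[0,0,-0.12],"twist":[0,0,0]},{"offset":[0,0,-0.12],"twist":[0,0,0]}]' 0.55
python3 plan.py 427.5 138 - 143 18
```

```text
t: 20.48
tool_pos: [0.5908, 0.3085, 0.024]
tool_rot: [0.8, 3.036, 0.001]
contact_force: [-2.1, -2.8, 7.1]
opening: 0.0262
grip_force: 40.6
t: 21.48
tool_pos: [0.5894, 0.3085, 0.141]
tool_rot: [-0.8, -3.037, 0.001]
contact_force: [-0.3, -0.0, 0.1]
opening: 0.047
grip_force: 0.0
t 21.48 tcp [589.4 308.5 141. ] closing 60.5 open mm 47.0 grip 0.0 tilt 0.07
twist z 0 q6 -> -49
z 143 offset [ 0.0569 -0.2281 -0.0018]
z 18 offset [ 0.0568 -0.228   0.1232]
```

```bash
python3 -m crank '[{"offset":[0.057,-0.228,0],"twist":[0,0,0]},{"offset":[0.057,-0.228,0],"twist":[0,0,0]},{"offset":[0.057,-0.228,0],"twist":[0,0,0]},{"offset":[0.057,-0.228,0],"twist":[0,0,0]},{"offset":[0.057,-0.228,0],"twist":[0,0,0]},{"offset":[0.057,-0.228,0],"twist":[0,0,0]},{"offset":[0.057,-0.228,0.05],"twist":[0,0,0]},{"offset":[0.057,-0.228,0.09],"twist":[0,0,0]},{"offset":[0.057,-0.228,0.115],"twist":[0,0,0]},{"offset":[0.057,-0.228,0.123],"twist":[0,0,0]},{"offset":[0.057,-0.228,0.123],"twist":[0,0,0]}]' 0.75
python3 -m crank '[{"offset":[0,0,0],"twist":[0,0,0]},{"offset":[0,0,0],"twist":[0,0,0]},{"offset":[0,0,0],"twist":[0,0,0]},{"offset":[0,0,0],"twist":[0,0,0]},{"offset":[0,0,0],"twist":[0,0,0]},{"offset":[0,0,-0.03],"twist":[0,0,0]},{"offset":[0,0,-0.08],"twist":[0,0,0]},{"offset":[0,0,-0.14],"twist":[0,0,0]},{"offset":[0,0,-0.14],"twist":[0,0,0]},{"offset":[0,0,-0.14],"twist":[0,0,0]}]' 0 40
python3 plan.py 603 240 - 158 24
python3 - <<'E'
from h import *
get_image("side");im=get_image("side")
x,y=proj("side",get_obs()["tool_pos"])[0].astype(int)
a=cv2.resize(im[y-40:y+30,x-40:x+40],None,fx=5,fy=5,interpolation=3)
b=cv2.resize(im[70:140,303:383],None,fx=5,fy=5,interpolation=3)
cv2.imwrite("pics/s5.png",np.hstack([a,b])[:,:,::-1])
E
```

```text
t: 22.85
tool_pos: [0.4283, 0.1387, 0.0186]
tool_rot: [-0.799, -3.037, 0.001]
contact_force: [-0.3, -1.1, -0.3]
opening: 0.064
grip_force: 0.0
t: 24.1
tool_pos: [0.4275, 0.1382, 0.1582]
tool_rot: [-0.8, -3.038, 0.0]
contact_force: [0.4, -0.2, -1.9]
opening: 0.0261
grip_force: 39.7
t 24.1 tcp [427.5 138.2 158.2] closing 60.5 open mm 26.1 grip 39.7 tilt 0.03
twist z 0 q6 -> -48
z 158 offset [-1.026e-01  1.750e-01  1.000e-04]
z 24 offset [-0.1027  0.1751  0.1341]
```

View pics/s5.png

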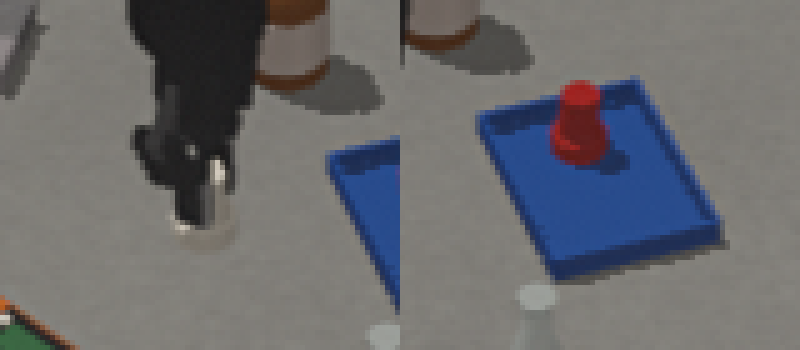

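Red stands upright in the blue tray and white is held. Placing it.

```bash
python3 -m crank '[{"offset":[-0.103,0.175,0],"twist":[0,0,0]},{"offset":[-0.103,0.175,0],"twist":[0,0,0]},{"offset":[-0.103,0.175,0],"twist":[0,0,0]},{"offset":[-0.103,0.175,0],"twist":[0,0,0]},{"offset":[-0.103,0.175,0],"twist":[0,0,0]},{"offset":[-0.103,0.175,0],"twist":[0,0,0]},{"offset":[-0.103,0.175,0.05],"twist":[0,0,0]},{"offset":[-0.103,0.175,0.1],"twist":[0,0,0]},{"offset":[-0.103,0.175,0.124],"twist":[0,0,0]},{"offset":[-0.103,0.175,0.134],"twist":[0,0,0]},{"offset":[-0.103,0.175,0.135],"twist":[0,0,0]},{"offset":[-0.103,0.175,0.1355],"twist":[0,0,0]},{"offset":[-0.103,0.175,0.1355],"twist":[0,0,0]}]'
python3 -m crank '[{"offset":[0,0,0],"twist":[0,0,0]},{"offset":[0,0,0],"twist":[0,0,0]},{"offset":[0,0,0],"twist":[0,0,0]},{"offset":[0,0,-0.03],"twist":[0,0,0]},{"offset":[0,0,-0.08],"twist":[0,0,0]},{"offset":[0,0,-0.12],"twist":[0,0,0]},{"offset":[0,0,-0.12],"twist":[0,0,0]},{"offset":[0,0,-0.12],"twist":[0,0,0]}]' 0.55
python3 - <<'E'
from h import *
# gauge and foam repeated; foam also via red cut-out
for i in range(3):
    look("gauge",(280,207),np.radians([315,327,340]));
    v=look("foam",(286,133),np.radians([15,21,27]))
    if v: pass
L=box(-33.5,33.5,-21.5,21.5,8,8);Nz=box(33,58.5,-11.5,11.5,8,8)
for n in("top","side"):
    im=get_image(n);h=cv2.cvtColor(im,cv2.COLOR_RGB2HSV);c=proj(n,[.653,-.019,.008])[0].astype(int)
    m=((h[...,0]<8)|(h[...,0]>172))&(h[...,1]>140)&(h[...,2]>90);k=np.zeros_like(m);k[c[1]-20:c[1]+20,c[0]-25:c[0]+25]=1;m&=k
    mm=cv2.morphologyEx(m.astype(np.uint8),cv2.MORPH_OPEN,np.ones((3,3)))>0
    print(n,mm.sum(),*fit([L,Nz],{n:mm},(.653,-.019,0.),np.radians([15,21,27]),False))
print(get_obs()["t"])
E
python3 plan.py 449 -2 57 145 15
```

```text
t: 25.82
tool_pos: [0.6042, 0.2398, 0.0244]
tool_rot: [0.8, 3.037, 0.001]
contact_force: [-1.1, -1.5, 3.0]
opening: 0.0259
grip_force: 40.1
t: 26.82
tool_pos: [0.6034, 0.2398, 0.1426]
tool_rot: [-0.8, -3.037, 0.001]
contact_force: [-0.3, -0.1, -0.1]
opening: 0.0467
grip_force: 0.0
   top [280.  209.1  21.6  24.3] 0.74 2
   side [312.3 171.2  32.4  18.1] 0.83 2
gauge xyz mm [ 4.494e+02 -2.300e+00 -4.000e-01] yaw deg 326.9 cost 0.099
   top [286.1 134.1  47.5  56.8] 0.79 1
   side [382.5 167.5  61.   41.8] 0.73 1
foam xyz mm [ 6.537e+02 -1.810e+01 -2.000e-01] yaw deg 20.7 cost 0.041
   top [280.  210.9  21.4  30.1] 0.71 2
   side [313.5 170.4  27.8  18.1] 0.73 2
gauge xyz mm [448.7  -1.8  -0.5] yaw deg 327.2 cost 0.119
   top [284.5 134.1  48.2  58.4] 0.89 1
   side [384.1 165.8  57.7  38. ] 0.62 1
foam xyz mm [653.1 -19.2   2.1] yaw deg 20.8 cost 0.034
   top [276.2 208.4  23.9  30.8] 0.57 2
   side [313.5 170.8  29.7  16.3] 0.74 3
gauge xyz mm [ 4.49e+02 -2.80e+00 -3.00e-01] yaw deg 327.9 cost 0.117
   top [284.3 133.9  47.4  55.7] 0.6 1
   side [381.7 168.6  56.   39.8] 0.82 1
foam xyz mm [ 6.537e+02 -1.800e+01 -6.000e-01] yaw deg 20.6 cost 0.034
top 383 [ 0.65716318 -0.01938163  0.00336098  0.36303628] 0.1405854207711793
side 191 [ 0.65461712 -0.01236489  0.00121242  0.44321874] 0.36903039073806077
28.125
t 28.12 tcp [603.8 239.9 143.3] closing 60.5 open mm 46.9 grip 0.0 tilt 0.0
twist z 3.5 q6 -> -64
z 145 offset [ 0.0156 -0.2867 -0.0017]
z 15 offset [ 0.0156 -0.2867  0.1283]
```

Repeats agree: gauge (449,-2), yaw 327°; foam (653.5,-18.5), yaw 20.7°. Gripping the gauge across its width.

```bash
python3 -m crank '[{"offset":[0.0155,-0.2867,0],"twist":[0,0,3.3]},{"offset":[0.0155,-0.2867,0],"twist":[0,0,3.3]},{"offset":[0.0155,-0.2867,0],"twist":[0,0,3.3]},{"offset":[0.0155,-0.2867,0],"twist":[0,0,3.3]},{"offset":[0.0155,-0.2867,0],"twist":[0,0,3.3]},{"offset":[0.0155,-0.2867,0],"twist":[0,0,3.3]},{"offset":[0.0155,-0.2867,0],"twist":[0,0,3.3]},{"offset":[0.0155,-0.2867,0.05],"twist":[0,0,3.3]},{"offset":[0.0155,-0.2867,0.09],"twist":[0,0,3.3]},{"offset":[0.0155,-0.2867,0.12],"twist":[0,0,3.3]},{"offset":[0.0155,-0.2867,0.128],"twist":[0,0,3.3]},{"offset":[0.0155,-0.2867,0.128],"twist":[0,0,3.3]},{"offset":[0.0155,-0.2867,0.128],"twist":[0,0,3.3]}]' 0.75
python3 -m crank '[{"offset":[0,0,0],"twist":[0,0,0]},{"offset":[0,0,0],"twist":[0,0,0]},{"offset":[0,0,0],"twist":[0,0,0]},{"offset":[0,0,0],"twist":[0,0,0]},{"offset":[0,0,0],"twist":[0,0,0]},{"offset":[0,0,-0.03],"twist":[0,0,0]},{"offset":[0,0,-0.08],"twist":[0,0,0]},{"offset":[0,0,-0.13],"twist":[0,0,0]},{"offset":[0,0,-0.13],"twist":[0,0,0]},{"offset":[0,0,-0.13],"twist":[0,0,0]}]' 0 60
python3 plan.py 653.5 -18.5 110.7 145 60
```

```text
t: 29.75
tool_pos: [0.4507, -0.002, 0.0169]
tool_rot: [0.886, 3.011, 0.001]
contact_force: [-0.3, -0.5, 0.1]
opening: 0.064
grip_force: 0.0
t: 31.0
tool_pos: [0.4483, -0.0019, 0.1442]
tool_rot: [-0.887, -3.012, 0.0]
contact_force: [0.1, -0.0, -2.2]
opening: 0.0348
grip_force: 60.5
t 31.0 tcp [448.3  -1.9 144.2] closing 57.2 open mm 34.8 grip 60.5 tilt 0.09
twist z -53.5 q6 -> -122
z 145 offset [-0.1814  0.0972 -0.0011]
z 60 offset [-0.1816  0.0973  0.0839]
```

```bash
python3 -m crank '[{"offset":[-0.1815,0.0972,0],"twist":[0,0,-53.5]},{"offset":[-0.1815,0.0972,0],"twist":[0,0,-53.5]},{"offset":[-0.1815,0.0972,0],"twist":[0,0,-53.5]},{"offset":[-0.1815,0.0972,0],"twist":[0,0,-53.5]},{"offset":[-0.1815,0.0972,0],"twist":[0,0,-53.5]},{"offset":[-0.1815,0.0972,0],"twist":[0,0,-53.5]},{"offset":[-0.1815,0.0972,0],"twist":[0,0,-53.5]},{"offset":[-0.1815,0.0972,0.04],"twist":[0,0,-53.5]},{"offset":[-0.1815,0.0972,0.08],"twist":[0,0,-53.5]},{"offset":[-0.1815,0.0972,0.094],"twist":[0,0,-53.5]},{"offset":[-0.1815,0.0972,0.094],"twist":[0,0,-53.5]},{"offset":[-0.1815,0.0972,0.094],"twist":[0,0,-53.5]},{"offset":[-0.1815,0.0972,0.094],"twist":[0,0,-53.5]}]'
python3 plan.py 653.5 -18.5 110.7 35 25 24
python3 - <<'E'
from h import *
F=[box(-55,80,-50,50,0,22),box(-33.5,33.5,-21.5,21.5,22,22),box(33,58.5,-11.5,11.5,22,22)]
z=get_obs()["tool_pos"][2]*1e3-15.5
I=[(F,(653.5,-18.5,0,20.7)),("gauge",(653.5,-18.5,z,20.7))]
overlay("top",I,(250,95,75,75),7,"pics/a.png");overlay("side",I,(345,120,75,75),7,"pics/b.png")
a,b=[cv2.resize(cv2.imread(f"pics/{k}.png"),(400,400)) for k in"ab"];cv2.imwrite("pics/s6.png",np.hstack([a,b]))
E
```

```text
t: 32.62
tool_pos: [0.6558, -0.0189, 0.0536]
tool_rot: [-0.563, 3.087, -0.002]
contact_force: [-0.4, -0.8, -1.5]
opening: 0.0345
grip_force: 60.4
t 32.62 tcp [655.8 -18.9  53.6] closing 110.7 open mm 34.5 grip 60.4 tilt 0.22
twist z -0.0 q6 -> -119
z 35 offset [0.0021 0.0012 0.0186]
z 25 offset [0.0022 0.0012 0.0286]
z 24 offset [0.0022 0.0012 0.0296]
```

View pics/s6.png

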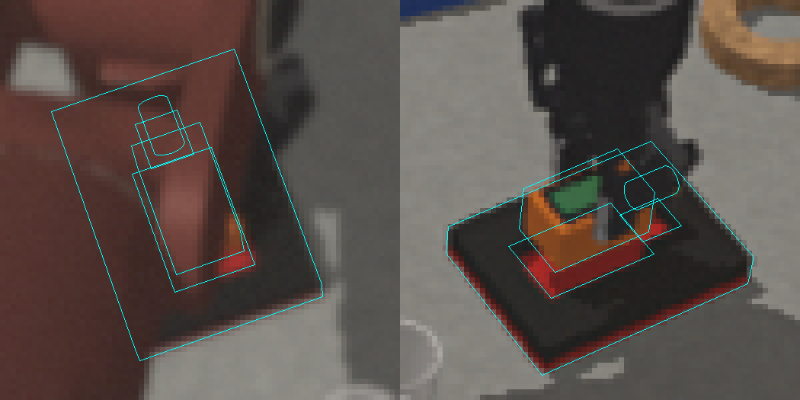

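The side view shows the gauge level over the cut-out, matching the overlay. The top view is hidden by the arm. Re-reading the settled pose, then lowering.

```bash
python3 plan.py 654 -18.5 110.7 35 24; python3 - <<'E'
from h import *
get_image("side");get_image("side")
v=look("gauge",tuple(proj("top",[.654,-.018,.038])[0]),[np.radians(20.7)],z=.038)
E
python3 plan.py 654 -18.5 110.7 35 24
```

```text
t 32.73 tcp [655.3 -18.8  52.9] closing 110.7 open mm 34.6 grip 60.4 tilt 0.14
twist z -0.0 q6 -> -119
z 35 offset [0.0011 0.0007 0.0179]
z 24 offset [0.0012 0.0007 0.0289]
   top MISS []
   side [376.6 160.8  16.5  19.1] 0.61 2
gauge xyz mm [654.8 -18.2  39.2] yaw deg 23.3 cost 0.566
t 33.02 tcp [654.3 -18.6  51.3] closing 110.7 open mm 34.6 grip 60.4 tilt 0.0
twist z -0.0 q6 -> -119
z 35 offset [0.0002 0.0002 0.0163]
z 24 offset [0.0002 0.0002 0.0273]
```

```bash
python3 -m crank '[{"offset":[0,0,0.01],"twist":[0,0,0]},{"offset":[0,0,0.014],"twist":[0,0,0]},{"offset":[0,0,0.018],"twist":[0,0,0]},{"offset":[0,0,0.021],"twist":[0,0,0]},{"offset":[0,0,0.023],"twist":[0,0,0]},{"offset":[0,0,0.0235],"twist":[0,0,0]},{"offset":[0,0,0.0235],"twist":[0,0,0]}]'; python3 plan.py 654 -18.5 110.7 24
```

```text
t: 33.9
tool_pos: [0.6544, -0.0187, 0.0279]
tool_rot: [-0.564, 3.09, -0.0]
contact_force: [0.2, -0.8, -1.0]
opening: 0.0343
grip_force: 60.4
t 33.9 tcp [654.4 -18.7  27.9] closing 110.7 open mm 34.3 grip 60.4 tilt 0.01
twist z -0.0 q6 -> -119
z 24 offset [0.0003 0.0003 0.0039]
```

No contact force and well below the foam top. Lowering a bit more, then release and retreat.

```bash
python3 -m crank '[{"offset":[0,0,0.0015],"twist":[0,0,0]},{"offset":[0,0,0.003],"twist":[0,0,0]},{"offset":[0,0,0.003],"twist":[0,0,0]}]'
python3 -m crank '[{"offset":[0,0,0],"twist":[0,0,0]},{"offset":[0,0,0],"twist":[0,0,0]},{"offset":[0,0,0],"twist":[0,0,0]},{"offset":[0,0,-0.03],"twist":[0,0,0]},{"offset":[0,0,-0.08],"twist":[0,0,0]},{"offset":[0,0,-0.13],"twist":[0,0,0]},{"offset":[0,0,-0.18],"twist":[0,0,0]},{"offset":[0.1,0.2,-0.18],"twist":[0,0,0]},{"offset":[0.1,0.2,-0.18],"twist":[0,0,0]},{"offset":[0.1,0.2,-0.18],"twist":[0,0,0]},{"offset":[0.2,0.3,-0.18],"twist":[0,0,0]},{"offset":[0.2,0.3,-0.18],"twist":[0,0,0]},{"offset":[0.2,0.3,-0.18],"twist":[0,0,0]},{"offset":[0.2,0.3,-0.18],"twist":[0,0,0]}]' 0.6
python3 - <<'E'
from h import *
F=[box(-33.5,33.5,-21.5,21.5,22,22)]
I=[("gauge",(653.5,-18.5,8,20.7))]
overlay("top",I,(262,107,50,50),8,"pics/a.png");overlay("side",[],(355,137,50,50),8,"pics/b.png")
a,b=[cv2.imread(f"pics/{k}.png") for k in"ab"];cv2.imwrite("pics/s7.png",np.hstack([a,b]))
overlay("side",[],(230,75,200,200),3,"pics/s8.png")
look("gauge",tuple(proj("top",[.654,-.018,.018])[0]),[np.radians(20.7)],z=.008)
E
```

```text
t: 34.28
tool_pos: [0.6544, -0.0187, 0.0248]
tool_rot: [-0.564, 3.09, -0.0]
contact_force: [0.4, -0.6, -0.8]
opening: 0.0343
grip_force: 60.5
t: 36.02
tool_pos: [0.3591, 0.1925, 0.2049]
tool_rot: [-0.57, 3.088, 0.001]
contact_force: [1.0, -0.4, -0.0]
opening: 0.0515
grip_force: 0.0
   top [287.4 134.1  17.6  29.7] 0.63 2
   side [382.  165.6  28.   17.1] 0.62 3
gauge xyz mm [652.8 -18.8   9.2] yaw deg 19.9 cost 0.206
```

View pics/s7.png

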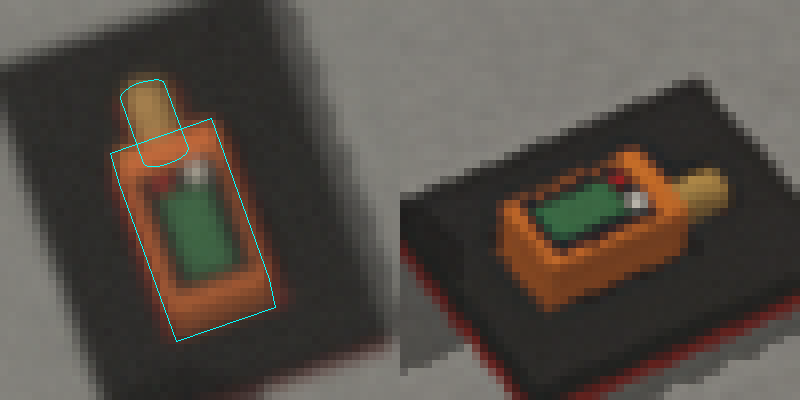

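View pics/s8.png

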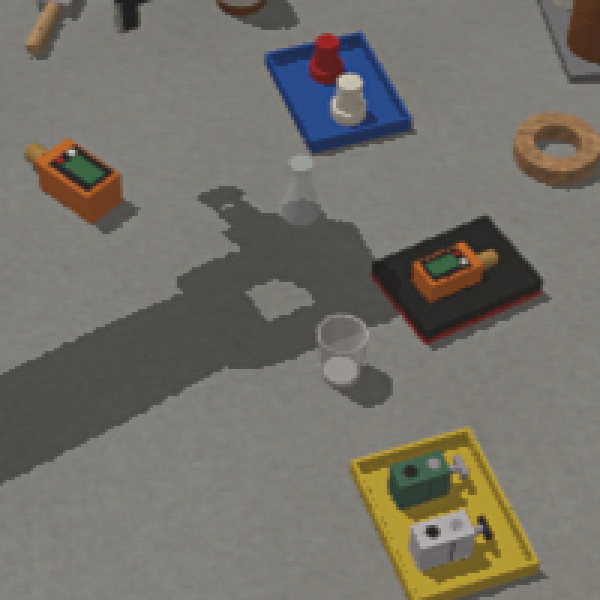

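The rest is in place: stoppers and bosses are upright, flask and beaker unmoved. The visible height of the gauge in the side view (about 7 px) makes me doubt it is fully down, so I compare overlays for "seated" (z=8) and "on top" (z=22).

```bash
python3 - <<'E'
from h import *
T=[box(-30,30,-18,18,32,32),box(-30,30,-18,18,0,0)]
for z,k in((8,"a"),(22,"b")):
    overlay("side",[(T,(653.5,-18.5,z,20.7)),([box(-33.5,33.5,-21.5,21.5,22,22),box(-55,80,-50,50,22,22)],(653.5,-18.5,0,20.7))],(355,137,50,50),8,f"pics/{k}.png")
cv2.imwrite("pics/s9.png",np.hstack([cv2.imread(f"pics/{k}.png") for k in"ab"]))
# colour-mask fit of the orange body's extreme height
im=get_image("side");h=cv2.cvtColor(im,cv2.COLOR_RGB2HSV)[137:187,355:405];m=((h[...,0]>5)&(h[...,0]<25)&(h[...,1]>120)&(h[...,2]>60))
r,c=np.nonzero(m);print("orange rows",r.min()+137,r.max()+137,"cols",c.min()+355,c.max()+355)
for z in(8,22):
    Rz=np.array([[.9354,-.3535,0],[.3535,.9354,0],[0,0,1]]);q=proj("side",box(-30,30,-18,18,32,32)@Rz.T+[.6535,-.0185,z/1e3]);print(z,np.round(q[1::2],1).tolist())
E
```

```text
orange rows 155 175 cols 367 395
8 [[373.6, 170.1], [366.9, 161.9], [391.1, 162.6], [384.2, 154.5]]
22 [[374.1, 166.8], [367.3, 158.6], [391.6, 159.3], [384.7, 151.3]]
```

View pics/s9.png

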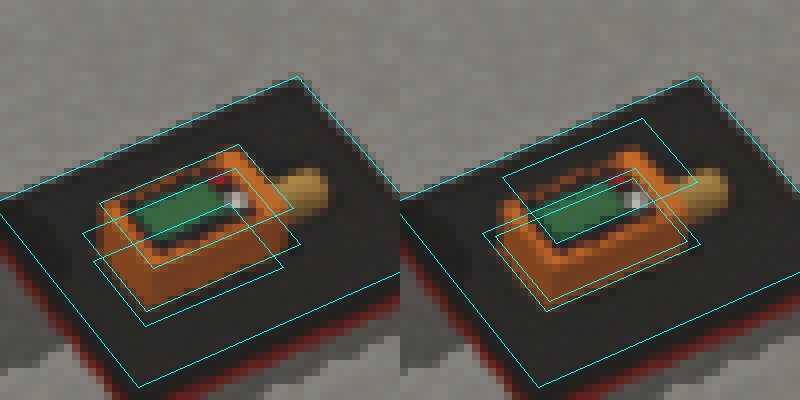

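The top face matches the z=8 outline, so the gauge is fully seated with its nozzle in the slot. Handing in.

```bash
python3 -c "
from station import *
print(finish_job())"
```

```text
the job is handed in; nothing more can be done
None
```

I handed the job in at about 37 s of the 112 s: both stoppers stand in the blue tray, both bosses are flat in the yellow tray, the gauge is seated screen up in the foam, and the flask and beaker are untouched.

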